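# Show where the star goes

## Task

Show your workmate which puzzle piece goes where: first point with the fingertips just above the knob of the loose star and stay there for a good second, then point just above the middle of the star-shaped opening in the white panels in the same way, and finish still pointing there. Touch and move nothing, and travel well above the other pieces and openings so that you do not seem to point at one of them.

Things in the scene. Friction and masses are not known exactly. Their poses are not given: they have to be found in the camera images.
- star_top (a point): Top centre of the small round wooden knob in the middle of the loose blue star piece (five-pointed star, its points 44 mm from the centre, 9 mm thick, lying flat on the table). The knob is 20 mm in diameter and its top is 32 mm above the table. z up. The piece weighs about 50 g and slides at a touch.
- cross_top (a point): Top centre of the small round wooden knob in the middle of the loose blue cross piece (plus-shaped cross, 80 mm across with arms 27 mm wide, 9 mm thick, lying flat on the table). The knob is 20 mm in diameter and its top is 32 mm above the table. z up. The piece weighs about 50 g and slides at a touch.
- triangle_top (a point): Top centre of the small round wooden knob in the middle of the loose blue triangle piece (equal-sided triangle, 80 mm along each side, 9 mm thick, lying flat on the table). The knob is 20 mm in diameter and its top is 32 mm above the table. z up. The piece weighs about 50 g and slides at a touch.
- star_opening (a point): Centre of the star-shaped opening, level with the top face of its white panel, 14 mm above the table. The opening has the outline of the star piece, 1 to 3 mm larger all round, and is 8 mm deep to a dark wooden backing. Panel 116 mm square; the three panels lie side by side in a row on the fixed dark board (376 mm by 136 mm), in any order. z up.
- cross_opening (a point): Centre of the cross-shaped opening, level with the top face of its white panel, 14 mm above the table. The opening has the outline of the cross piece, 1 to 3 mm larger all round, and is 8 mm deep to a dark wooden backing. Panel 116 mm square; the three panels lie side by side in a row on the fixed dark board (376 mm by 136 mm), in any order. z up.
- triangle_opening (a point): Centre of the triangle-shaped opening, level with the top face of its white panel, 14 mm above the table. The opening has the outline of the triangle piece, 1 to 3 mm larger all round, and is 8 mm deep to a dark wooden backing. Panel 116 mm square; the three panels lie side by side in a row on the fixed dark board (376 mm by 136 mm), in any order. z up.
- glue: White glue bottle standing upright, 50 mm in diameter, 95 mm tall; loose; origin at the centre of its underside. To be left alone.
- screwdriver: Screwdriver with a black handle lying on the table beyond the board, about 200 mm long, its own x axis along it from handle to tip; loose; to be left alone.

How it is judged:
By the outcome, as a careful person would: the job done as asked, in the order asked, and still so for the second after the job is handed in, with the robot touching nothing.
It also fails if it takes over 40 s, if anything falls off the work surface, if the arm or the gripper's body presses on something with over 40 N, if the wrist force passes 120 N, or if a joint passes its speed limit or range.

## Robot

A 6-joint arm with a two-finger parallel gripper is mounted at the origin on the work surface. World frame = base frame: x ahead of the robot, y to its left, z up, the work surface at z = 0. Lengths are in m, angles in degrees, forces in N, time in s.
With the tool pointing down it reaches from about 0.35 to 0.875 m from the base axis. Payload 4.2 kg.
Tool frame: the origin (TCP) lies midway between the tips of the shut fingers; the grasp point (between the pads) lies 19 mm behind it; z points along the fingers, y is the line along which they close (so a half turn about z gives the same grasp; the last joint's range is limited). The gripper opens to 87 mm and grips with 3 to 60 N. Pads are 19 mm wide; open, the fingers measure 117 mm over their backs; the gripper's body (75 mm by 190 mm) begins 51 mm behind the grasp point.
Start: joints at [83.4, 22.042, 0.453, 0, -68.411, -14.817], TCP at [0.228, 0.582, 0.184] pointing down, gripper open.
Joint ranges: [-179.83, 179.83], [-69.29, 118.12], [-61.27, 80.66], [-181.25, 117.63], [-171.15, -9.14], [-177.46, 177.46]. Speed limits (degrees/s): [159.86, 159.86, 180, 180, 180, 180].

## Interface

Orientations are given as a 3x3 rotation matrix whose columns are the frame's x, y, z axes.
In Python, from station import r, cams gives the robot as it stands.
- The arm moves only by the tool play_rows, never from a script. Its argument "commands" is text: rows parted by semicolons, each of 6 numbers parted by spaces: the shift along the world's x, y, z normalised to -1 to 1, where 1 is 30 mm, then the turn, a rotation vector about the world's x, y, z normalised to -1 to 1, where 1 is 0.15 rad. A call has 1 to 20 rows; each row shifts and turns the commanded pose from where the row before left it; what a row does not reach is not made up. A row lasts 1/10 s, in which the tool goes at most 50 mm and 8.59 degrees, less where a joint would pass 70% of its speed; a pose out of reach is approached as far as the arm can. A call with a number of a shift or a turn outside -1 to 1 is refused whole. A call with a gripper value outside its range is refused whole. "grip" is the finger opening in mm, from 0 to 87, set as the call begins (left out, the last holds). The fingers move at their own pace and stop on an object; the grip force is fixed at half the most. Time passes only in rows, so rows that do not move let the fingers close. It gives the time, the measured TCP pose, the force, the opening and the grip force at its end, in the units of the state.
- r.sense(): the state, without advancing time (a new reading comes with each control period).
- cams.capture(name): name is "scene" or "side" or "wrist"; returns (picture, depth): 400x640x3 uint8, blue, green, red; 400x640 float32, m along the optical axis (not along the pixel's ray), 0 where there is no reading.
- cams.camera_info(name): a dict with "mtx" (3x3 intrinsics, pixels), "R" (3x3) and "t" (3): a world point X has camera coordinates R X + t. Camera axes: x right, y down, z forward; pixel columns grow to the right and rows downward; lengths in m; the calibration is good to about 2 mm. A picture is of the moment at which its call begins: read the wrist's pose just before it. camera_info takes no time and is no camera call; for the wrist camera it gives the pose at the moment of the call.
- r.finish_job(): hands the job in; it is judged then, once.
The state is a dict: "time_s": time; "joints": joint angles; "joint_velocities": joint speeds; "effort": joint torques, N m; "tcp_pos": TCP position; "ee_rot": TCP orientation; "wrist_force": force on the tool from outside, world axes, zero at the start; "moment": the same for the moment, N m; "gripper_width": opening from 0.0 (shut) to 1.0 (fully open); "gripper_force": force on a finger pad.
Only numpy, scipy, OpenCV 4.12 (cv2) and the standard library are available. Lean on these libraries where they do the work, as an engineer would, in place of code of your own. Each camera call takes 0.05 s, during which the arm holds its last target. There are 200 camera calls.

## Working session

There is one attempt and no reset: what is moved stays moved. The work goes in short steps, Python scripts to look and compute and a tool call to move; the robot and the scene stay as the last step left them, time stands still between calls to the robot, and variables do not carry over. Pictures are saved under pics/ and viewed, at most 10 in all, crops included, and the job is handed in when it is done.

Besides the shell and the picture viewer there is one more tool, called after ">>>" as name(argument=value, ...) on one line, values as JSON. play_rows: Moves the arm, as the interface text tells. Scaled input: -1 to 1 covers 30 mm each way for a shift and 0.15 rad each way for a turn. Its arguments: {"type":"object","properties":{"commands":{"type":"string"},"grip":{"type":"number"}},"required":["commands"]}

```bash
mkdir -p pics
python3 - <<'E'
from station import r,cams
import cv2,numpy as np
for n in("scene","side"):
    p,d=cams.capture(n); cv2.imwrite(f"pics/{n}.png",p); np.savez(f"{n}.npz",p=p,d=d,**cams.camera_info(n))
s=r.sense();print(s["time_s"],s["tcp_pos"],s["ee_rot"])
E
```

```text
0.1 [0.22798697 0.58130159 0.18279007] [[ 9.30884352e-01 -3.65313461e-01 -6.30834103e-04]
 [-3.65314000e-01 -9.30882648e-01 -1.78230667e-03]
 [ 6.38680979e-05  1.88957392e-03 -9.99998213e-01]]
```

View pics/scene.png

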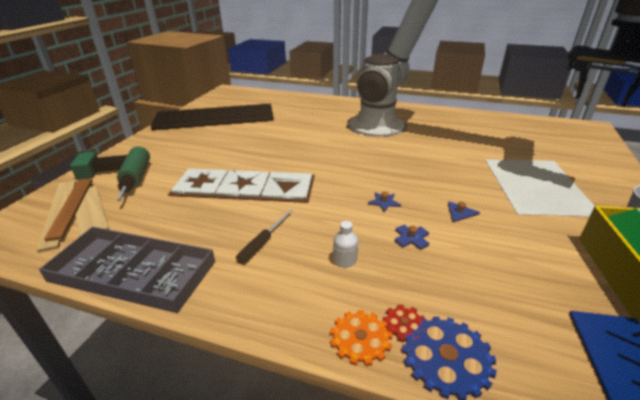

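View pics/side.png

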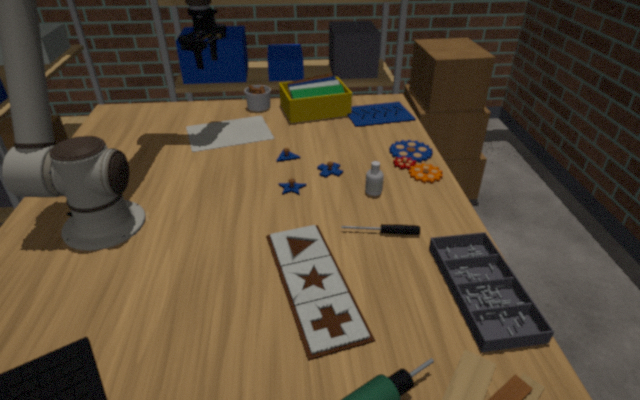

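The scene view shows the star's knob near (383,195) and the star opening near (243,182), the middle panel. In the side view they are near (292,182) and (315,278).

```bash
cat > h.py <<'E'
import numpy as np,cv2
def plane(f,u,v,z):
    K,R,t=f["mtx"],f["R"],f["t"]; c=-R.T@t; w=R.T@np.linalg.inv(K)@[u,v,1]
    return (c+(z-c[2])/w[2]*w)[:2]
def rect(f,c,z,half=.075,s=4000):
    n=int(2*half*s); w=np.array([[c[0]-half,c[1]-half],[c[0]+half,c[1]-half],[c[0]+half,c[1]+half],[c[0]-half,c[1]+half]])
    q=[]
    for x,y in w:
        k=f["mtx"]@(f["R"]@[x,y,z]+f["t"]); q.append(k[:2]/k[2])
    H=cv2.getPerspectiveTransform(np.float32(q),np.float32([[0,0],[n,0],[n,n],[0,n]]))
    return cv2.warpPerspective(f["p"],H,(n,n),flags=cv2.INTER_CUBIC)
E
python3 - <<'E'
from h import *
S={"scene":((383,195),(243,182)),"side":((292,182),(315,278))}
cs,co=None,None;rows=[]
for n,(a,b) in S.items():
    f=np.load(n+".npz"); A=plane(f,*a,.03);B=plane(f,*b,.014);print(n,A,B)
    if cs is None: cs,co=A.round(2),B.round(2)
    rows.append(np.hstack([rect(f,cs,.032,.05,3000),rect(f,cs,.009,.05,3000),cv2.resize(rect(f,co,.014,.05,3000),(300,300))]))
    o=rows[-1]
print(cs,co)
o=np.vstack(rows)
cv2.imwrite("pics/rect.png",o[:600,:800] if o.shape[1]<=800 else cv2.resize(o,(800,int(800*o.shape[0]/o.shape[1]))))
E
```

```text
scene [0.5020992  0.12015954] [ 0.52807364 -0.25752728]
side [0.49042406 0.10849501] [ 0.5269208  -0.26021341]
[0.5  0.12] [ 0.53 -0.26]
```

View pics/rect.png

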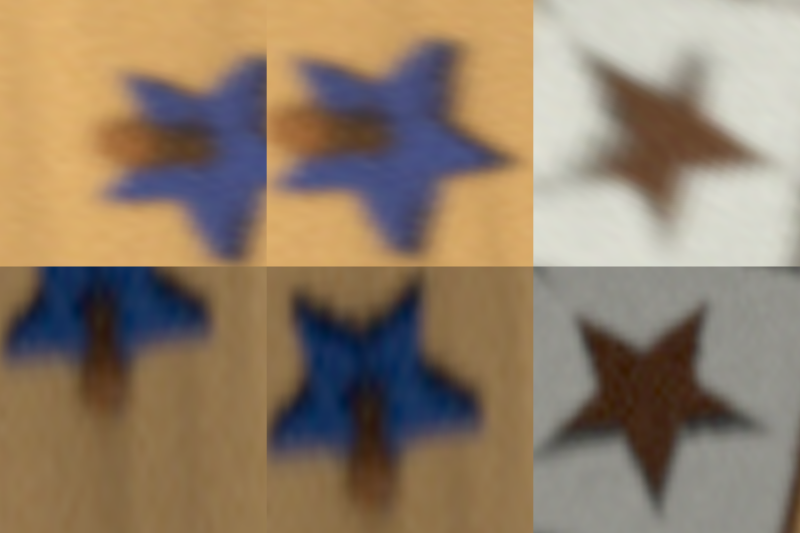

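>>> play_rows(commands="0 0 1 0 0 0;0 -0.2 1 0 0 0;0.57 -1 0.5 0 0 0;0.57 -1 0 0 0 0;0.57 -1 0 0 0 0;0.57 -1 0 0 0 0;0.57 -1 0 0 0 0;0.57 -1 0 0 0 0;0.57 -1 0 0 0 0;0.57 -1 0 0 0 0;0.57 -1 0 0 0 0;0.57 -1 0 0 0 0;0.57 -1 0 0 0 0;0.57 -1 0 0 0 0;0.57 -1 0 0 0 0;0.57 -1 0 0 0 0;0.57 -1 0 0 0 0;0 0 0 0 0 0;0 0 0 0 0 0", grip=0)

```text
time_s: 2.0
tcp_pos: [0.4846, 0.1251, 0.2582]
ee_rot: [[0.93, -0.367, -0.001], [-0.367, -0.93, -0.0], [-0.001, 0.001, -1.0]]
wrist_force: [-0.0, -0.9, 0.1]
gripper_width: 0.005
gripper_force: 0.0
```

```bash
cat > w.py <<'E'
from station import r,cams
import cv2,numpy as np,sys
n=sys.argv[1]
s=r.sense();i=cams.camera_info("wrist");p,d=cams.capture("wrist"); cv2.imwrite(f"pics/{n}.png",p); np.savez(f"{n}.npz",p=p,d=d,**i)
print(s["time_s"],s["tcp_pos"],s["gripper_width"],"cam",-i["R"].T@i["t"],i["R"])
E
python3 w.py w1
```

```text
2.0 [0.48458322 0.12512924 0.25820692] 0.005483246190544517 cam [0.55402671 0.09849774 0.4589661 ] [[-3.67461401e-01 -9.30038773e-01 -2.67318671e-06]
 [-8.95232211e-01  3.53708434e-01  2.71015926e-01]
 [-2.52054374e-01  9.95902851e-02 -9.62574863e-01]]
```

View pics/w1.png

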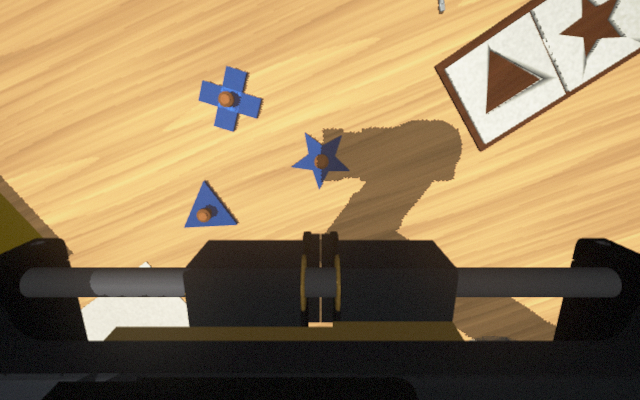

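The wrist view shows the star's knob at about (321,160), the cross at (227,99), the triangle at (205,214), and the star opening at about (596,24).

Run:
```python
from h import *
from scipy import ndimage as N
f=np.load("w1.npz"); p=f["p"]; hsv=cv2.cvtColor(p,cv2.COLOR_BGR2HSV)
for n,(u,v) in dict(star=(321,160),cross=(227,99),tri=(205,214)).items():
    b=p[v-12:v+13,u-12:u+13].astype(int)
    # star body: blue convex hull of blob -> tips' mean
    blue=((hsv[...,0]>100)&(hsv[...,0]<130)&(hsv[...,1]>100)).astype(np.uint8)
    y,x=np.ogrid[:400,:640]; blue[(x-u)**2+(y-v)**2>40**2]=0
    pts=cv2.findNonZero(blue); h=cv2.convexHull(pts); m=cv2.moments(h)
    knob=((hsv[...,0]<15)&(hsv[...,1]>120)&((x-u)**2+(y-v)**2<11**2))
    ky,kx=np.nonzero(knob)
    print(n,"hull",plane(f,m["m10"]/m["m00"],m["m01"]/m["m00"],.009),"knob px",kx.mean(),ky.mean(),kx.min(),kx.max(),ky.min(),ky.max(),plane(f,kx.mean(),ky.mean(),.028))
print(plane(f,596,24,.014), plane(f,512,82,.014))
cv2.imwrite("pics/w1r.png",cv2.resize(p[130:190,290:350],(480,480),interpolation=0))
```

```text
star hull [0.49549967 0.13754997] knob px 320.92 161.12 315 327 155 168 [0.49130123 0.12211755]
cross hull [0.61188059 0.20594492] knob px 225.91954022988506 98.77011494252874 219 233 92 106 [0.6109079  0.20602722]
tri hull [0.48176508 0.30432577] knob px 203.75694444444446 214.61805555555554 197 210 209 221 [0.48145973 0.30432388]
[ 0.52311021 -0.26001679] [ 0.49415009 -0.14760505]
```

View pics/w1r.png

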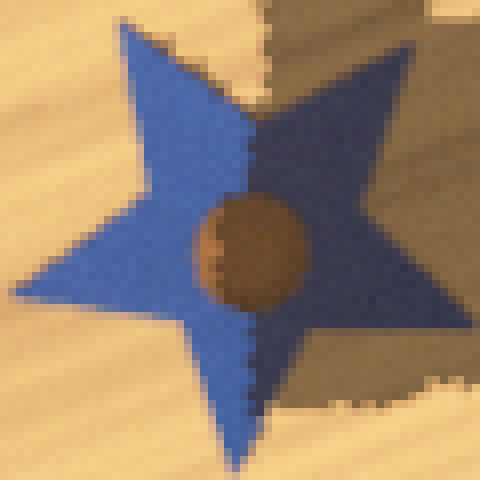

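>>> play_rows(commands="0.24 -0.1 -1 0 0 0;0 0 -1 0 0 0;0 0 -1 0 0 0;0 0 -1 0 0 0;0 0 -1 0 0 0;0 0 -1 0 0 0;0 0 -0.6 0 0 0;0 0 -0.4 0 0 0;0 0 0 0 0 0;0 0 0 0 0 0")

```text
time_s: 3.05
tcp_pos: [0.4924, 0.1236, 0.0494]
ee_rot: [[0.931, -0.364, 0.001], [-0.364, -0.931, 0.0], [0.001, -0.001, -1.0]]
wrist_force: [0.7, -0.7, -0.6]
gripper_width: 0.007
gripper_force: 0.0
```

```bash
python3 w.py w2|head -1
python3 - <<'E'
import cv2,numpy as np
from h import *
f=np.load("w1.npz")
print(plane(f,321.4,159,.009),plane(f,321.4,161.4,.031))
from station import cams
p,_=cams.capture("side");q,_=cams.capture("scene")
w=np.load("w2.npz")["p"]
z=lambda i,u,v:cv2.resize(i[v-30:v+30,u-40:u+40],(400,300),interpolation=cv2.INTER_CUBIC)
cv2.imwrite("pics/c2.png",np.vstack([np.hstack([z(p,292,180),z(q,383,193)]),np.hstack([cv2.resize(w,(400,300)),w[150:350,220:420][:200,:200].repeat(2,1)[:, :400].repeat(2,0)[:300]])]))
E
```

```text
3.05 [0.49239711 0.1235859  0.0494121 ] 0.006784236345041721 cam [0.56146825 0.09705504 0.25033914] [[-0.36452642 -0.9311919  -0.00146035]
[0.49107855 0.12142945] [0.49114975 0.12149237]
```

View pics/c2.png

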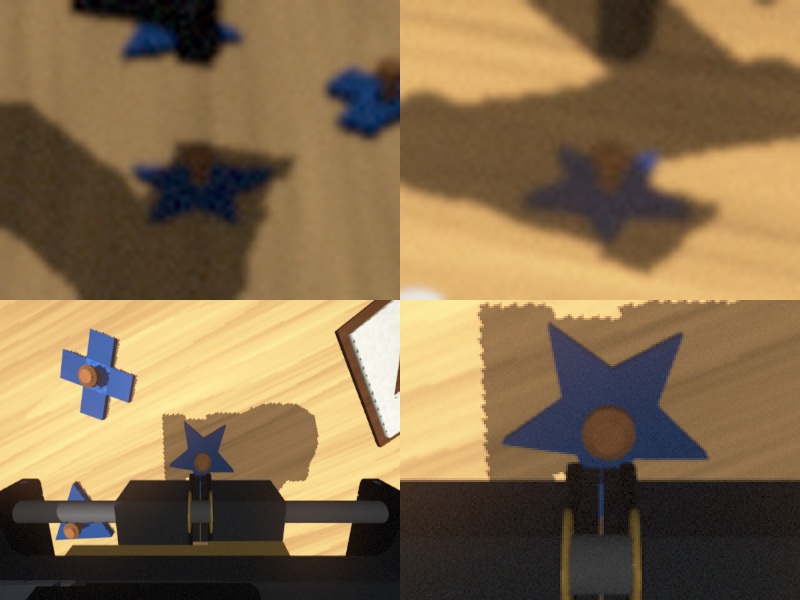

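Run:
```python
import numpy as np
from station import r,cams
f=np.load("w2.npz")
def pr(f,X):
    k=f["mtx"]@(f["R"]@X+f["t"]);return (k[:2]/k[2]).round(1)
def up(f,d,u,v):
    return (f["R"].T@(np.linalg.inv(f["mtx"])@[u,v,1]*d[v,u]-f["t"])).round(4)
T=np.array([.4924,.1236,.0494]);Kn=np.array([.4912,.1215,.032])
for n in("w2","scene","side"):
    g=np.load(n+".npz");print(n,"tcp",pr(g,T),"knob",pr(g,Kn))
d=f["d"]
for u,v in((324,217),(324,210),(280,215),(250,160),(308,240),(332,240),(308,233),(332,233),(150,250)):print(u,v,d[v,u],up(f,d,u,v))
```

```text
w2 tcp [321.2 225.6] knob [324.5 217.7]
scene tcp [385.8 186.6] knob [384.4 192.1]
side tcp [292.2 173.4] knob [292.1 178.9]
324 217 0.23044257 [0.4917 0.1217 0.0317]
324 210 0.22942628 [0.4965 0.1198 0.0313]
280 215 0.25512442 [0.4985 0.1564 0.0079]
250 160 0.25267488 [ 0.5466  0.1627 -0.0014]
308 240 0.159925 [0.5057 0.1256 0.1017]
332 240 0.1610513 [0.5009 0.1146 0.1007]
308 233 0.16912854 [0.5058 0.126  0.0922]
332 233 0.17040777 [0.5007 0.1143 0.091 ]
150 250 0.27226013 [ 5.078e-01  2.737e-01 -2.000e-04]
```

Run:
```python
import numpy as np,cv2
from station import r,cams
s=r.sense();print(s["time_s"],s["tcp_pos"],s["joints"],s["gripper_width"])
T=np.array(s["tcp_pos"])
for n in("wrist","scene","side"):
    g=cams.camera_info(n);p,d=cams.capture(n)
    R,t,K=map(np.array,(g["R"],g["t"],g["mtx"]))
    v,u=np.nonzero(d>0);X=(np.linalg.inv(K)@np.vstack([u,v,0*u+1])*d[v,u]-t[:,None]).T@R
    D=X-T; m=(np.hypot(D[:,0],D[:,1])<.03)&(X[:,2]>.036)&(X[:,2]<.3)
    print(n,m.sum(),[ (x.round(4),a,b) for x,a,b in sorted(zip(X[m],u[m],v[m]),key=lambda e:e[0][2])[:6]])
    print(np.histogram(X[m][:,2],bins=np.arange(.03,.15,.01))[0])
```

```text
3.2 [0.49272429 0.12346937 0.04996895] [ 3.24106135e+01  1.90236638e+01 -2.62045983e+01  1.31267542e-02
 -4.46186672e+01  3.61862321e+01] 0.005174204552301239
wrist 16952 [(array([0.5058, 0.1273, 0.0877]), np.int64(306), np.int64(231)), (array([0.5028, 0.1244, 0.0878]), np.int64(313), np.int64(234)), (array([0.5016, 0.1207, 0.0884]), np.int64(320), np.int64(234)), (array([0.5021, 0.1217, 0.0885]), np.int64(318), np.int64(234)), (array([0.5062, 0.1276, 0.0886]), np.int64(305), np.int64(231)), (array([0.5025, 0.1227, 0.0886]), np.int64(316), np.int64(234))]
[  0   0   0   0   0  35 264 281 334 183 585]
scene 708 [(array([0.5005, 0.1273, 0.0878]), np.int64(388), np.int64(175)), (array([0.5037, 0.1253, 0.0892]), np.int64(387), np.int64(175)), (array([0.4996, 0.1124, 0.0902]), np.int64(382), np.int64(173)), (array([0.5032, 0.1179, 0.0904]), np.int64(384), np.int64(174)), (array([0.4881, 0.1345, 0.0904]), np.int64(392), np.int64(172)), (array([0.4999, 0.1148, 0.0908]), np.int64(383), np.int64(173))]
[ 0  0  0  0  0  2 39 43 45 45 64]
side 621 [(array([0.4959, 0.1148, 0.089 ]), np.int64(293), np.int64(163)), (array([0.4987, 0.1136, 0.0895]), np.int64(294), np.int64(163)), (array([0.4822, 0.1189, 0.0905]), np.int64(288), np.int64(162)), (array([0.5019, 0.122 , 0.0909]), np.int64(295), np.int64(161)), (array([0.4849, 0.1175, 0.0912]), np.int64(289), np.int64(162)), (array([0.5049, 0.1264, 0.0914]), np.int64(296), np.int64(160))]
[ 0  0  0  0  0  2 31 27 15 13  6]
```

All three cameras put the visible fingertips at z≈0.088, about 38 mm above the reported TCP. I'll check this against the gripper body and the start picture.

Run:
```python
import numpy as np
from station import r,cams
def ana(n,g,d,T,Rt):
    R,t,K=[np.array(g[k]) for k in("R","t","mtx")]
    v,u=np.nonzero(d>0);X=(np.linalg.inv(K)@np.vstack([u,v,0*u+1])*d[v,u]-t[:,None]).T@R
    L=(X-T)@Rt; h=-L[:,2]   # height behind TCP
    m=(abs(L[:,0])<.05)&(abs(L[:,1])<.11)&(h>-.01)&(h<.25)
    for lo in np.arange(.0 if T[2]>.1 else .03,.2,.01):
        k=m&(h>=lo)&(h<lo+.01)
        if k.sum()>3: print(n,round(lo,2),k.sum(),"x",np.percentile(L[k,0],[3,97]).round(3),"y",np.percentile(L[k,1],[3,97]).round(3))
c=.9309;s_=.3653
R0=np.array([[c,-s_,0],[-s_,-c,0],[0,0,-1]])
for n in("scene","side"):
    f=np.load(n+".npz");ana("start "+n,f,f["d"],np.array([.228,.5813,.1828]),R0)
s=r.sense()
for n in("scene","side"):
    g=cams.camera_info(n);ana("now "+n,g,cams.capture(n)[1],np.array(s["tcp_pos"]),np.array(s["ee_rot"]))
```

```text
start scene 0.04 45 x [-0.006  0.015] y [-0.052  0.051]
start scene 0.05 43 x [-0.001  0.014] y [-0.052  0.051]
start scene 0.06 45 x [-0.003  0.014] y [-0.053  0.053]
start scene 0.07 60 x [0.001 0.015] y [-0.055  0.055]
start scene 0.08 75 x [-0.007  0.015] y [-0.057  0.056]
start scene 0.09 58 x [0.002 0.015] y [-0.059  0.059]
start scene 0.1 52 x [-0.001  0.018] y [-0.057  0.07 ]
start scene 0.11 104 x [-0.028  0.041] y [-0.054  0.085]
start scene 0.12 420 x [-0.028  0.04 ] y [-0.047  0.081]
start scene 0.13 200 x [0.011 0.04 ] y [-0.015  0.089]
start scene 0.14 354 x [-0.019  0.039] y [-0.038  0.089]
start scene 0.15 344 x [-0.027  0.036] y [-0.036  0.091]
start scene 0.16 148 x [0.02  0.029] y [-0.034  0.015]
start scene 0.17 143 x [0.019 0.029] y [-0.031  0.015]
start scene 0.18 125 x [0.019 0.026] y [-0.027  0.015]
start scene 0.19 91 x [0.019 0.035] y [-0.023  0.015]
start side 0.04 38 x [-0.013  0.012] y [-0.051  0.056]
start side 0.05 41 x [-0.008  0.014] y [-0.052  0.055]
start side 0.06 38 x [-0.011  0.011] y [-0.054  0.056]
start side 0.07 43 x [-0.011  0.012] y [-0.05 
[... 1635 characters left out ...]
-0.01   0.011]
now side 0.06 12 x [-0.008  0.011] y [-0.011  0.01 ]
now side 0.07 10 x [0.009 0.011] y [-0.014  0.005]
now side 0.08 7 x [0.008 0.011] y [-0.015  0.004]
now side 0.1 10 x [-0.024  0.033] y [-0.081  0.085]
now side 0.11 133 x [-0.034  0.037] y [-0.081  0.089]
now side 0.12 189 x [-0.03   0.038] y [-0.081  0.089]
now side 0.13 226 x [-0.03   0.037] y [-0.082  0.094]
now side 0.14 220 x [-0.033  0.036] y [-0.076  0.095]
now side 0.15 370 x [-0.031  0.035] y [-0.087  0.094]
now side 0.16 89 x [-0.02   0.026] y [-0.043  0.018]
now side 0.17 92 x [-0.02   0.026] y [-0.045  0.018]
now side 0.18 70 x [-0.022  0.022] y [-0.007  0.018]
now side 0.19 62 x [-0.021  0.035] y [0.003 0.019]
```

The gripper body also starts 38 mm higher than the TCP implies, so the whole tool sits 38 mm behind the reported TCP. The real tips are about 56 mm above the knob, so I'll go down about 40 mm and check.

>>> play_rows(commands="-0.04 -0.06 -0.5 0 0 0;0 0 -0.4 0 0 0;0 0 -0.25 0 0 0;0 0 -0.15 0 0 0;0 0 0 0 0 0;0 0 0 0 0 0;0 0 0 0 0 0")

```text
time_s: 4.15
tcp_pos: [0.4911, 0.1213, 0.0103]
ee_rot: [[0.931, -0.365, 0.001], [-0.365, -0.931, 0.001], [0.001, -0.001, -1.0]]
wrist_force: [0.2, -0.5, -0.1]
gripper_width: 0.005
gripper_force: 0.0
```

```bash
cat > tip.py <<'E'
import numpy as np,cv2,sys
from station import r,cams
s=r.sense();T=np.array(s["tcp_pos"]);print(s["time_s"],T)
c=[]
for n in("scene","side"):
    g=cams.camera_info(n);p,d=cams.capture(n)
    R,t,K=[np.array(g[k]) for k in("R","t","mtx")]
    v,u=np.nonzero(d>0);X=(np.linalg.inv(K)@np.vstack([u,v,0*u+1])*d[v,u]-t[:,None]).T@R
    D=X-T;m=(np.hypot(D[:,0],D[:,1])<.03)&(D[:,2]>.034)&(D[:,2]<.1)
    print(n,"tip z",np.sort(X[m][:,2])[:4].round(4))
    k=K@(R@(T+[0,0,.03])+t);a,b=(k[:2]/k[2]).astype(int)
    c.append(cv2.resize(p[b-30:b+30,a-40:a+40],(400,300),interpolation=cv2.INTER_CUBIC))
p,d=cams.capture("wrist")
cv2.imwrite(f"pics/{sys.argv[1]}.png",np.vstack([np.hstack(c),np.hstack([cv2.resize(p,(400,300)),cv2.resize(p[150:300,220:420],(400,300))])]))
E
python3 tip.py t3
```

```text
4.15 [0.49111631 0.12128208 0.01026109]
scene tip z [0.0488 0.0494 0.0499 0.0501]
side tip z [0.0484 0.0497 0.0498 0.0516]
```

View pics/t3.png

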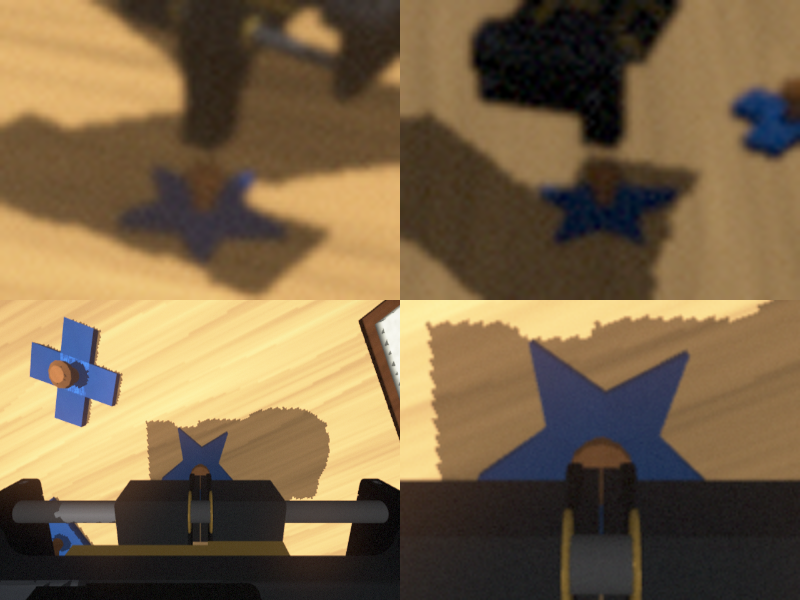

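The fingertips now hang about 16 mm over the star's knob in both views. I'll ease down a touch and hold.

>>> play_rows(commands="0 0 -0.12 0 0 0;0 0 0 0 0 0;0 0 0 0 0 0;0 0 0 0 0 0;0 0 0 0 0 0;0 0 0 0 0 0;0 0 0 0 0 0;0 0 0 0 0 0;0 0 0 0 0 0;0 0 0 0 0 0;0 0 0 0 0 0;0 0 0 0 0 0;0 0 0 0 0 0;0 0 0 0 0 0;0 0 0 0 0 0;0 0 0 0 0 0;0 0 0 0 0 0;0 0 0 0 0 0")

```text
time_s: 6.1
tcp_pos: [0.4907, 0.121, 0.0062]
ee_rot: [[0.931, -0.365, 0.0], [-0.365, -0.931, 0.0], [0.0, -0.0, -1.0]]
wrist_force: [0.3, -0.3, -0.0]
gripper_width: 0.005
gripper_force: 0.0
```

>>> play_rows(commands="0 0 0.5 0 0 0;0 0 1 0 0 0;0 0 1 0 0 0;0 0 1 0 0 0;0 0 1 0 0 0;0 0 1 0 0 0;0 0 1 0 0 0;0 0 0.5 0 0 0;0 -0.3 0 0 0 0;0.08 -1 0 0 0 0;0.08 -1 0 0 0 0;0.08 -1 0 0 0 0;0.08 -1 0 0 0 0;0.08 -1 0 0 0 0;0.08 -1 0 0 0 0;0.08 -1 0 0 0 0;0.08 -1 0 0 0 0;0.08 -1 0 0 0 0;0.08 -1 0 0 0 0;0.08 -1 0 0 0 0")

```text
time_s: 8.1
tcp_pos: [0.5158, -0.2194, 0.2143]
ee_rot: [[0.931, -0.366, -0.003], [-0.366, -0.931, 0.001], [-0.003, 0.0, -1.0]]
wrist_force: [0.2, 1.3, 0.1]
gripper_width: 0.005
gripper_force: 0.0
```

>>> play_rows(commands="0.08 -1 0 0 0 0;0.08 -0.4 0 0 0 0;0 0 0 0 0 0;0 0 0 0 0 0;0 0 0 0 0 0")

```text
time_s: 8.6
tcp_pos: [0.5217, -0.259, 0.2159]
ee_rot: [[0.931, -0.364, -0.0], [-0.364, -0.931, 0.0], [-0.001, -0.0, -1.0]]
wrist_force: [0.2, 0.4, 0.6]
gripper_width: 0.002
gripper_force: 0.0
```

```bash
python3 w.py w4|head -1
```

```text
8.6 [ 0.52165704 -0.25896506  0.21593595] 0.0018263310470514515 cam [ 0.59104934 -0.28552916  0.41672099] [[-3.64645299e-01 -9.31146089e-01 -8.75389298e-04]
```

View pics/w4.png

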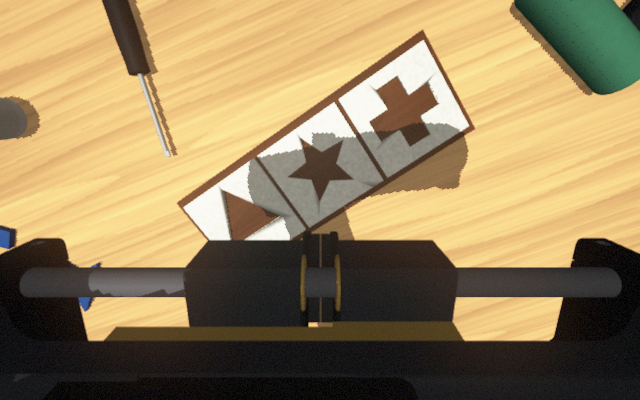

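The star opening is below, centred near (320,167), with the triangle on its left and the cross on its right.

Run:
```python
from h import *
f=np.load("w4.npz");hsv=cv2.cvtColor(f["p"],cv2.COLOR_BGR2HSV)
m=((hsv[...,1]>80)&(hsv[...,2]<140)).astype(np.uint8)
n,l,st,c=cv2.connectedComponentsWithStats(m,connectivity=4)
k=l[167,320];print(st[k],c[k])
h=cv2.convexHull(cv2.findNonZero((l==k).astype(np.uint8)))
print(cv2.approxPolyDP(h,5,True)[:,0].tolist())
P=np.float32([plane(f,*q,.014) for q in h[:,0]]); print(cv2.minEnclosingCircle(P))
T=np.array([plane(f,*q,.014) for q in cv2.approxPolyDP(h,5,True)[:,0]]); print("tips mean",T.mean(0),np.hypot(*(T-T.mean(0)).T))
```

```text
[ 289  140   63   60 1480] [320.51554054 166.79189189]
[[341, 141], [351, 178], [319, 199], [289, 176], [302, 140]]
((0.5254524946212769, -0.25991326570510864), 0.04184957966208458)
tips mean [ 0.52560337 -0.25989599] [0.041687   0.04160647 0.04188064 0.0417173  0.04106905]
```

>>> play_rows(commands="0.12 -0.03 -1 0 0 0;0 0 -1 0 0 0;0 0 -1 0 0 0;0 0 -1 0 0 0;0 0 -1 0 0 0;0 0 -1 0 0 0;0 0 -0.6 0 0 0;0 0 -0.4 0 0 0;0 0 -0.1 0 0 0;0 0 0 0 0 0;0 0 0 0 0 0")

```text
time_s: 9.75
tcp_pos: [0.5266, -0.261, 0.0044]
ee_rot: [[0.931, -0.365, 0.002], [-0.365, -0.931, -0.001], [0.002, -0.0, -1.0]]
wrist_force: [0.9, 0.6, -0.4]
gripper_width: 0.007
gripper_force: 0.0
```

```bash
python3 tip.py t5
```

```text
9.75 [ 0.52657008 -0.2609633   0.00439509]
scene tip z [0.044  0.0448 0.0458 0.0459]
side tip z []
```

View pics/t5.png

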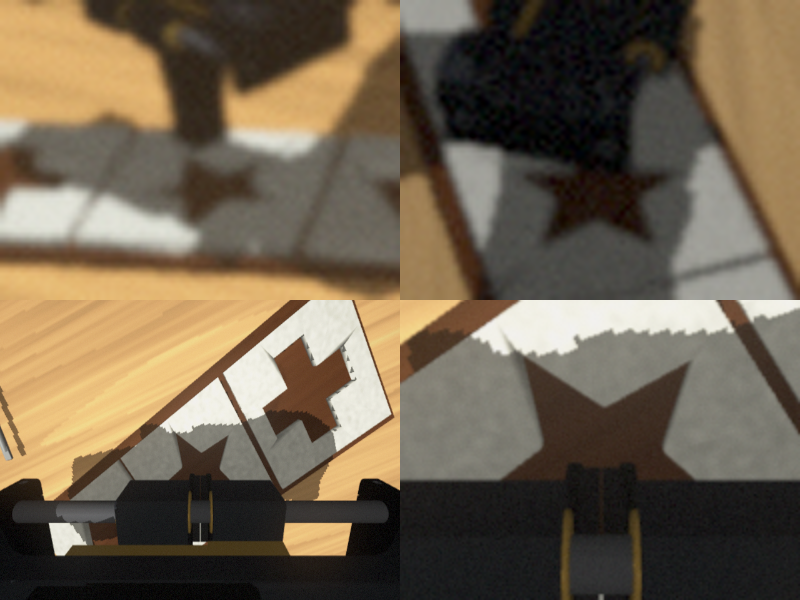

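The tips hang above the star opening at z≈0.043 (opening level 0.014). I'll lower about 15 mm to sit just above it, then hold.

>>> play_rows(commands="-0.03 0.03 -0.25 0 0 0;0 0 -0.15 0 0 0;0 0 -0.1 0 0 0;0 0 0 0 0 0;0 0 0 0 0 0;0 0 0 0 0 0;0 0 0 0 0 0;0 0 0 0 0 0;0 0 0 0 0 0;0 0 0 0 0 0;0 0 0 0 0 0;0 0 0 0 0 0;0 0 0 0 0 0;0 0 0 0 0 0;0 0 0 0 0 0;0 0 0 0 0 0;0 0 0 0 0 0;0 0 0 0 0 0")

```text
time_s: 11.7
tcp_pos: [0.5246, -0.26, -0.0118]
ee_rot: [[0.931, -0.365, 0.0], [-0.365, -0.931, -0.0], [0.0, -0.0, -1.0]]
wrist_force: [-0.2, -0.5, 0.5]
gripper_width: 0.004
gripper_force: 0.0
```

```bash
python3 tip.py t6; python3 -c "
from station import r
print(r.sense()['wrist_force'])"
```

```text
11.7 [ 0.52460725 -0.25997028 -0.01183812]
scene tip z [0.0286 0.0289 0.0289 0.0294]
side tip z []
[-0.43175343  0.51307056 -0.5398559 ]
```

View pics/t6.png

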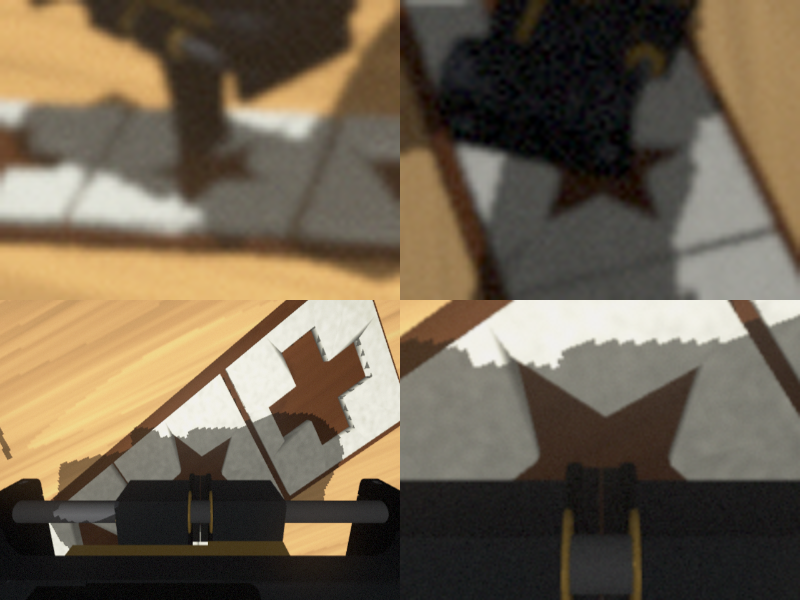

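The tips are about 13 mm above the middle of the star opening, with no contact force. I'm handing in.

```bash
python3 -c "
from station import r
print(r.finish_job())"
```

```text
the job is handed in; nothing more can be done
None
```

I pointed about 12 mm above the star's knob for over a second, then about 13 mm above the star opening, where the arm is still pointing; there was no sign of contact, and I corrected for the real fingertips being 38 mm higher than the reported TCP, as the cameras showed.

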